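# Lock the filling spout into the tea table's water coupler

## Task

Fit the filling spout to the quick coupler on the tea table: pull the coupler's sleeve down until it clicks and stays down by itself, then take the spout from its wooden stand and gently push its brass plug upright into the coupler, feeling for the mouth and never forcing it, until the sleeve springs back up and locks it. Let go, leave the spout fully home and upright, and leave the teapot, the saucers and the tile rack where they are.

Things in the scene. Friction and masses are not known exactly. Their poses are not given: they have to be found in the camera images.
- mount: Square aluminium flange 110 x 110 x 8 mm bolted to the marble, origin at the centre of its underside (height 0), z up. It carries the upright brass quick coupler in an eccentric bush: the coupler's vertical axis lies 7 to 8 mm from this origin, in a direction that is not reported and differs each time. It does not give way; the plug must never press on it with more than 25 N.
- rim (a point): The coupler's mouth: point 100 mm above the flange's origin, at rim height (true axis 7 to 8 mm beside it). Rim 48 mm outer diameter. The mouth is a smooth steep cone, 40 mm diameter at the rim, narrowing to the 22.4 mm bore 16 mm lower; it pushes an off-centre plug sideways towards the true axis, so the sideways force tells where the bore lies.
- seat (a point): Point 56 mm above the flange's origin, at the height of the bore's flat bottom, where the plug's end is home (axis 7 to 8 mm beside it). Sleeve up: two pawls close the bore at 71 to 77 mm height. Sleeve down: they are clear, and a 12 mm trip pin stands in the bore up to 64 mm. Pressing the pin down 5.5 mm with the plug (about 5 N) trips the sleeve up and the pawls lock over the plug.
- sleeve (a joint): Steel sleeve around the coupler, coaxial with it. Up: knurled part 50 mm diameter, 63 to 90 mm above the marble; blue lip of 68 mm diameter below it, 58 to 63 mm. Value 0 = up (locked), 0.016 m = pulled fully down. Pulling down takes 9 N at first, easing to none at 0.0105; past that it snaps to the end stop and stays with about 5 N until tripped.
- stand: Fixed wooden block 70 x 70 x 50 mm with a 24 mm upright through hole at its centre, in which the spout stands at the start. Origin at the centre of its underside, z up.
- spout_grip (a point): Centre of the black grip block (28 x 28 mm, 36 high) of the loose spout, 0.18 to 0.33 kg. Grasp it across its +y and -y faces: the 12 mm steel spout tube leaves its +x face and reaches 68 mm from the axis. z up along the plug. A brass collar 34 mm wide has its underside 22 mm below this point (on the stand's top at first). Home in the coupler, this point is 123 mm above the marble.
- spout_tip (a point): Centre of the flat lower end of the spout's plug, 67 mm below spout_grip, same axes. Going up from here: head 20 mm diameter, 12 mm high (end chamfered to 15 mm); neck 10 mm diameter to 22 mm; shank 20 mm diameter to the collar at 45 mm. 5 mm above the marble in the stand, 56 mm when home in the coupler.
- teapot: Bystander: small copper teapot, 88 mm body diameter, about 150 mm from spout to handle, 92 mm high; origin at the centre of its underside.
- saucer_a: Bystander: stainless steel saucer, 110 mm diameter, 16 mm high; origin at the centre of its underside.
- saucer_b: Bystander: the other stainless steel saucer, 110 mm diameter, 16 mm high; origin at the centre of its underside.
- rack: Bystander: red plastic tile rack 60 x 280 mm, 65 mm high with its tiles, long along its y; origin at the centre of its underside.
There are look-alikes about, which are no part of the job. Leave any orange look-alike of the part that bears spout_grip alone.

How it is judged:
On the way, in this order (a step that is already met when the one before it is completed fails the run):
1. the sleeve is pulled down and stays down by itself, the fingers off it (value of joint sleeve above 0.0135 m and contact force between the fingers and mount below 0.3 N), for 0.2 s.
2. the spout's plug enters the coupler's bore while the sleeve is down (value of joint sleeve above 0.0085 m and height (world z) of spout_tip below 0.08 m and horizontal distance between spout_tip and mount below 0.011 m).
3. the plug is home and the sleeve has sprung up over it (value of joint sleeve below 0.002 m and height (world z) of spout_tip below 0.0595 m and horizontal distance between spout_tip and mount below 0.011 m), for 0.2 s.
At the end, for the whole second after the job is handed in: The sleeve is up again (within 2 mm), the spout's plug is home in the coupler (its end within 3.5 mm of the seat height, within 11 mm of the flange's centre, upright within 7 degrees) and released; the teapot, both saucers and the tile rack are within 20 mm of where they stood (all of step 3 and height (world z) of spout_tip above 0.052 m and angle between spout_grip's own z axis and vertical below 0.12 rad and distance of each of teapot, saucer_a, saucer_b, rack from where it was at the start of the episode below 0.02 m); the robot touches nothing.
It fails at once if the plug is forced: it presses on the coupler with more than 25 N (contact force between spout and mount above 25 N).
It fails at once if a bystander is pushed more than 40 mm or tipped (distance of any of teapot, saucer_a, saucer_b, rack from where it was at the start of the episode above 0.04 m or angle between teapot's own z axis and vertical above 0.5 rad).
It also fails if it takes over 70 s, if anything falls off the work surface, if the arm or the gripper's body presses on something with over 40 N, if the wrist force passes 120 N, or if a joint passes its speed limit or range.

## Robot

A 6-joint arm with a two-finger parallel gripper is mounted at the origin on the work surface. World frame = base frame: x ahead of the robot, y to its left, z up, the work surface at z = 0. Lengths are in m, angles in rad, forces in N, time in s.
With the tool pointing down it reaches from about 0.275 to 0.85 m from the base axis. Payload 19 kg.
Tool frame: the origin (TCP) lies midway between the tips of the shut fingers; the grasp point (between the pads) lies 19 mm behind it; z points along the fingers, y is the line along which they close (so a half turn about z gives the same grasp; the last joint's range is limited). The gripper opens to 85 mm and grips with 20 to 120 N. Pads are 22 mm wide; open, the fingers measure 114 mm over their backs; the gripper's body (76 mm by 85 mm) begins 54 mm behind the grasp point. The pads swing forward as they close: fully open they stand 13 mm farther back than shut.
Start: joints at [1.085, 0.15, 1.437, -0, 1.554, -0.134], TCP at [0.198, 0.54, 0.194] pointing down, gripper open.
Joint ranges: [-2.8, 2.8], [-0.68, 2.1], [0.12, 2.68], [-1.39, 4.53], [0.16, 2.79], [-2.81, 2.81]. Speed limits (rad/s): [1.89, 1.89, 2.22, 3.01, 3.01, 3.01].

## Interface

Orientations are given as a unit quaternion [w, x, y, z].
In Python, from station import env gives the robot as it stands. The module is installed in compiled form; this text tells all that it offers.
- The arm moves only by the shell command python3 -m crank 'ROWS' [FORCE]. ROWS is JSON, a list of rows, each an object with "translation": the shift along the tool's x, y, z in m, a list of three; "turn": the turn, a rotation vector about the tool's x, y, z in rad, a list of three; "gripper": the opening in per cent of the stroke, from 0 (shut) to 100 (fully open). In form: [{"translation": [x, y, z], "turn": [ax, ay, az], "gripper": gripper}, ...]. A call has exactly 10 rows; each row is the pose to reach, as a shift and turn from the pose commanded when the call began, along the tool's axes at that moment; what a row does not reach only later rows make up. A row lasts 1/8 s, in which the tool goes at most 62.5 mm and 10.7 degrees, less where a joint would pass 70% of its speed; a pose out of reach is approached as far as the arm can. A call with a gripper value outside its range is refused whole. The fingers move at their own pace and stop on an object; FORCE is the grip in N (left out, the last holds). Time passes only in rows, so rows that repeat a pose let the fingers close, or fill a call up. It gives the time, the measured TCP pose, the force, the opening and the grip force at its end, in the units of the state.
- env.get_obs(): the state, without advancing time (a new reading comes with each control period).
- env.read_camera(name): name is "side" or "top" or "wrist"; returns a dict with "color" (480x640x3 uint8, blue, green, red), "depth" (480x640 float32, m along the optical axis (not along the pixel's ray), 0 where there is no reading), "fx", "fy", "cx", "cy" (pixels), "distortion" ([k1, k2, p1, p2, k3] as OpenCV has them; the pictures are not rectified), "R" (3x3) and "t" (3): a world point X has camera coordinates R X + t. Camera axes: x right, y down, z forward; pixel columns grow to the right and rows downward; lengths in m; the calibration is good to about 2 mm. A picture is of the moment at which its call begins.
- env.close_job(): hands the job in; it is judged then, once.
The state is a dict: "clock": time; "q": joint angles; "qd": joint speeds; "joint_torque": joint torques, N m; "tcp_pos": TCP position; "tool_rot": TCP orientation; "force": force on the tool from outside, world axes, zero at the start; "moment": the same for the moment, N m; "opening": finger opening in m; "grip_force": force on a finger pad.
Only numpy, scipy, OpenCV 4.12 (cv2) and the standard library are available. Lean on these libraries where they do the work, as an engineer would, in place of code of your own. Each camera call takes 0.05 s, during which the arm holds its last target. There are 200 camera calls.

## Working session

There is one attempt and no reset: what is moved stays moved. The work goes in short steps, Python scripts to look and compute and a shell command to move; the robot and the scene stay as the last step left them, time stands still between calls to the robot, and variables do not carry over. Pictures are saved under pics/ and viewed, at most 10 in all, crops included, and the job is handed in when it is done.

```bash
mkdir -p pics; cat > h.py <<'E'
import numpy as np, cv2
from station import env
def cam(n):
    c=env.read_camera(n); c['K']=np.array([[c['fx'],0,c['cx']],[0,c['fy'],c['cy']],[0,0,1.]]); c['D']=np.array(c['distortion']); c['R']=np.array(c['R']); c['t']=np.array(c['t']); return c
def ray(c,u,v):
    p=cv2.undistortPoints(np.array([[[u,v]]],float),c['K'],c['D'])[0,0]
    return -c['R'].T@c['t'], c['R'].T@np.array([p[0],p[1],1])
def onz(c,u,v,z):
    o,d=ray(c,u,v); return o+d*(z-o[2])/d[2]
def cloud(c):
    v,u=np.mgrid[0:480,0:640]
    p=cv2.undistortPoints(np.stack([u,v],-1).reshape(-1,1,2).astype(float),c['K'],c['D']).reshape(480,640,2)
    z=c['depth']; P=np.dstack([p[...,0]*z,p[...,1]*z,z])
    W=(P-c['t'])@c['R']; W[z<=0]=np.nan; return W
def proj(c,X):
    r=cv2.Rodrigues(c['R'])[0]; return cv2.projectPoints(np.array(X,float).reshape(-1,1,3),r,c['t'],c['K'],c['D'])[0].reshape(-1,2)
E
python3 - <<'E'
from h import *
for n in('top','side'):
    c=cam(n); cv2.imwrite(f'pics/{n}0.png',c['color']); print(n,-c['R'].T@c['t'],c['R'][2])
    np.savez(f'{n}0.npz',**c)
o=env.get_obs(); print(o)
E
```

```text
top [0.37392595 0.00394228 1.30834981] [ 0.15001436  0.0103092  -0.98863007]
side [0.24191985 0.49312104 0.81250811] [ 0.35825301 -0.51829398 -0.77654757]
{'clock': 0.1, 'q': array([ 1.08499511e+00,  1.50933135e-01,  1.43793994e+00, -1.44030939e-05,
        1.55382529e+00, -1.33996983e-01]), 'qd': array([ 0.00192749, -0.00202292, -0.00063801, -0.00104056, -0.00108762,
       -0.0001021 ]), 'joint_torque': array([ 4.41685392e-03, -7.14383054e+01, -5.71791244e+01, -1.44565661e-04,
        7.32301691e-03,  8.41557812e-05]), 'tcp_pos': array([0.19803773, 0.53953873, 0.19395095]), 'tool_rot': array([-1.61741733e-04,  1.74996255e-01,  9.84568944e-01, -5.28712472e-04]), 'force': array([0.21370968, 0.68586625, 0.80792656]), 'moment': array([-0.04819545,  0.0636571 ,  0.04347588]), 'grip_force': 0.0, 'opening': 0.08545935383595257}
```

View pics/top0.png

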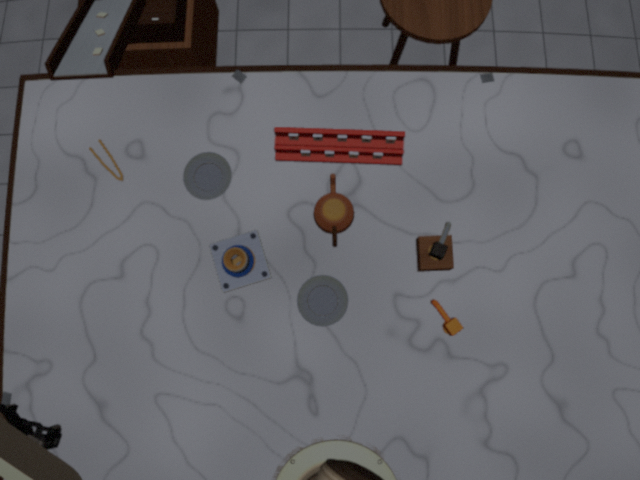

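View pics/side0.png

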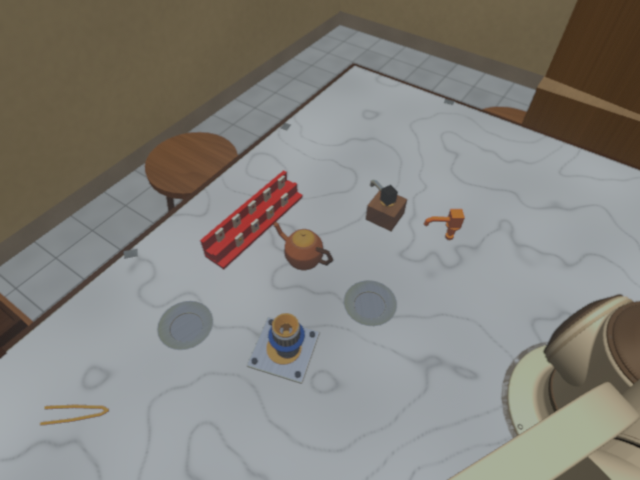

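```bash
python3 - <<'E'
from h import *
ims=[]
for n in('top','side'):
    c=dict(np.load(f'{n}0.npz')); W=cloud(c); b=c['color']; hsv=cv2.cvtColor(b,cv2.COLOR_BGR2HSV)
    print(n,'marble z',np.nanmedian(W[...,2]))
    # coupler top
    a=(235,260) if n=='top' else (285,330)
    m=np.zeros((480,640),bool); m[a[1]-60:a[1]+60,a[0]-60:a[0]+60]=1
    for z0,z1 in((.094,.106),(.056,.067),(.005,.012)):
        s=m&(W[...,2]>z0)&(W[...,2]<z1); P=W[s]; print(z0,len(P),P.mean(0) if len(P) else'', cv2.minEnclosingCircle(P[:,:2].astype(np.float32)*1000) if len(P)>3 else '', cv2.minAreaRect(P[:,:2].astype(np.float32)*1000) if len(P)>3 else '')
    a=(437,245) if n=='top' else (387,205)
    m[:]=0; m[a[1]-40:a[1]+35,a[0]-35:a[0]+35]=1
    for z0,z1 in((.044,.056),(.085,.1)):
        s=m&(W[...,2]>z0)&(W[...,2]<z1); P=W[s]; print('st',z0,len(P),P.mean(0), cv2.minAreaRect(P[:,:2].astype(np.float32)*1000))
    for nm,(u,v) in (('cp',(238,260) if n=='top' else (285,345)),('st',a)):
        ims.append(cv2.resize(b[v-45:v+45,u-60:u+60],(400,300),interpolation=cv2.INTER_CUBIC))
cv2.imwrite('pics/crop1.png',np.vstack([np.hstack(ims[:2]),np.hstack(ims[2:])]))
E
```

```text
top marble z 0.00035158229983792133
0.094 212 [0.50839605 0.20268425 0.09914741] ((508.3198547363281, 202.6178741455078), 25.04762840270996) ((508.4156799316406, 202.41387939453125), (47.16840744018555, 44.06624221801758), 24.693405151367188)
0.056 294 [0.50508557 0.19747252 0.06273843] ((508.0133056640625, 202.61874389648438), 34.02534484863281) ((508.1488952636719, 202.4036865234375), (66.36685180664062, 64.08621978759766), 44.94525909423828)
0.005 2042 [0.51591467 0.20934694 0.00788701] ((514.896728515625, 221.573486328125), 180.18601989746094) ((517.4534912109375, 220.08135986328125), (258.18646240234375, 261.7931213378906), 0.33438730239868164)
st 0.044 807 [ 0.52372262 -0.20640662  0.0506691 ] ((526.8564453125, -208.91403198242188), (70.73492431640625, 70.64118194580078), 2.151665687561035)
st 0.085 195 [ 0.52660102 -0.20730275  0.09058173] ((527.0422973632812, -207.45851135253906), (28.525760650634766, 28.484390258789062), 65.82940673828125)
side marble z -0.0016544843682044503
0.094 212 [0.51095339 0.19899956 0.09772648] ((508.5105285644531, 201.49566650390625), 24.039594650268555) ((508.95953369140625, 201.5141143798828), (45.98711013793945, 46.0370979309082), 85.35527801513672)
0.056 364 [0.49890574 0.21179446 0.06180179] ((508.68621826171875, 201.98800659179688), 33.96831512451172) ((504.0120849609375, 206.1840057373047), (66.7064437866211, 54.179931640625), 43.97507858276367)
0.005 1755 [0.50722446 0.22023915 0.00749312] ((515.440185546875, 206.0094451904297), 76.20899200439453) ((514.273193359375, 206.42166137695312), (110.22007751464844, 110.22888946533203), 17.35734748840332)
st 0.044 507 [ 0.52340368 -0.1992953   0.04900517] ((539.7301635742188, -207.50411987304688), (96.00947570800781, 72.29216766357422), 2.638821840286255)
st 0.085 120 [ 0.52627121 -0.20725306  0.08861924] ((527.0255737304688, -207.7660675048828), (29.629533767700195, 29.271953582763672), 68.12174224853516)
```

View pics/crop1.png

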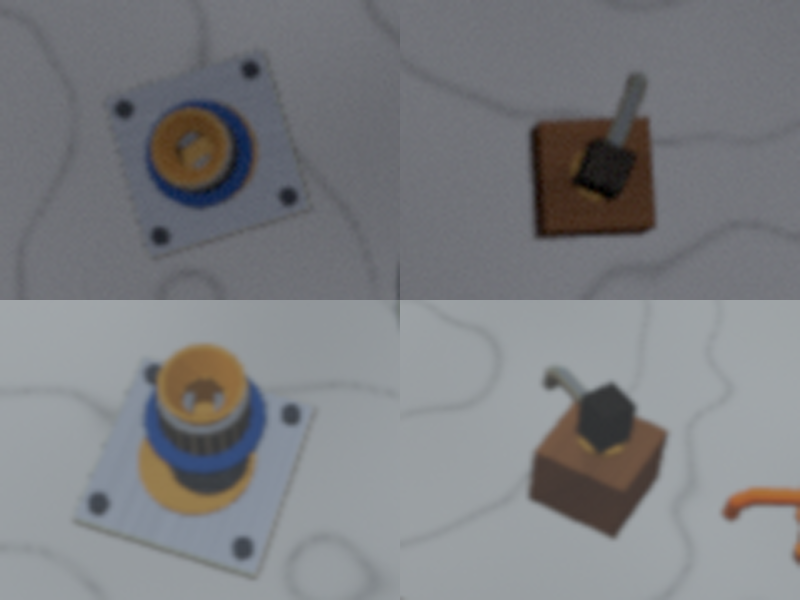

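Top view: the black grip standing in the wooden stand (px 440,248) is the spout. The orange thing lying at (450,320) is the look-alike, so I'm leaving it alone. The coupler is at (238,260) and its axis is about (0.508, 0.202). I'll move above the coupler.

```bash
python3 -m crank '[{"translation":[-0.03,-0.015,-0.005],"turn":[0,0,0],"gripper":100},{"translation":[-0.08,-0.04,-0.01],"turn":[0,0,0],"gripper":100},{"translation":[-0.13,-0.067,-0.01],"turn":[0,0,0],"gripper":100},{"translation":[-0.18,-0.093,-0.01],"turn":[0,0,0],"gripper":100},{"translation":[-0.23,-0.12,-0.01],"turn":[0,0,0],"gripper":100},{"translation":[-0.28,-0.145,-0.01],"turn":[0,0,0],"gripper":100},{"translation":[-0.33,-0.17,-0.01],"turn":[0,0,0],"gripper":100},{"translation":[-0.375,-0.193,-0.01],"turn":[0,0,0],"gripper":100},{"translation":[-0.4,-0.207,-0.01],"turn":[0,0,0],"gripper":100},{"translation":[-0.4075,-0.21,-0.01],"turn":[0,0,0],"gripper":100}]' 60
python3 - <<'E'
from h import *
o=env.get_obs(); print(o['tcp_pos'],o['tool_rot'],o['force'])
c=cam('wrist'); cv2.imwrite('pics/w1.png',c['color']); np.savez('w1.npz',**c)
W=cloud(c); print(-c['R'].T@c['t'],c['R'][2])
for z0,z1 in((.092,.108),(.055,.069),(.003,.013)):
    s=(W[...,2]>z0)&(W[...,2]<z1)&(np.hypot(W[...,0]-.51,W[...,1]-.204)<.1); P=W[s]; print(z0,len(P),P.mean(0) if len(P) else'', cv2.minEnclosingCircle(P[:,:2].astype(np.float32)*1000) if len(P)>3 else '', cv2.minAreaRect(P[:,:2].astype(np.float32)*1000) if len(P)>3 else '')
E
```

```text
clock: 1.35
tcp_pos: [0.509, 0.2009, 0.204]
tool_rot: [-0.0, 0.176, 0.984, -0.0]
force: [-0.3, 1.2, 0.2]
opening: 0.0852
grip_force: 0.0
[0.50900322 0.20093938 0.20399066] [-4.10688549e-04  1.75974938e-01  9.84394530e-01 -2.50473387e-04] [-0.33591743  1.17435741  0.24602471]
[0.44511853 0.22489494 0.38343769] [ 0.25014582 -0.09177684 -0.96384858]
0.092 1602 [0.50796812 0.20206297 0.09782302] ((506.84454345703125, 202.60101318359375), 23.710723876953125) ((506.8979797363281, 202.546875), (46.56315231323242, 46.69703674316406), 49.82468032836914)
0.055 1707 [0.49673897 0.20608739 0.06208504] ((506.7275695800781, 202.51556396484375), 34.08526611328125) ((503.3536071777344, 203.7330780029297), (67.55313873291016, 59.87510299682617), 70.52667999267578)
0.003 6779 [0.50643138 0.21368987 0.00821944] ((512.896484375, 207.23928833007812), 76.62126159667969) ((512.841796875, 206.72073364257812), (110.88216400146484, 110.6581039428711), 17.23308753967285)
```

View pics/w1.png

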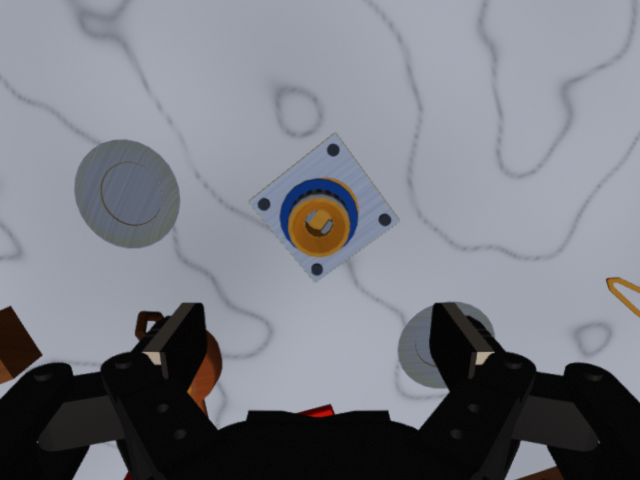

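```bash
python3 -m crank '[{"translation":[0.0018,0.0008,0.02],"turn":[0,0,0],"gripper":100},{"translation":[0.0018,0.0008,0.05],"turn":[0,0,0],"gripper":100},{"translation":[0.0018,0.0008,0.08],"turn":[0,0,0],"gripper":100},{"translation":[0.0018,0.0008,0.11],"turn":[0,0,0],"gripper":100},{"translation":[0.0018,0.0008,0.13],"turn":[0,0,0],"gripper":100},{"translation":[0.0018,0.0008,0.138],"turn":[0,0,0],"gripper":100},{"translation":[0.0018,0.0008,0.14],"turn":[0,0,0],"gripper":80},{"translation":[0.0018,0.0008,0.14],"turn":[0,0,0],"gripper":70},{"translation":[0.0018,0.0008,0.14],"turn":[0,0,0],"gripper":66},{"translation":[0.0018,0.0008,0.14],"turn":[0,0,0],"gripper":66}]' 40
python3 -m crank '[{"translation":[0,0,0],"turn":[0,0,0],"gripper":60},{"translation":[0,0,0],"turn":[0,0,0],"gripper":55},{"translation":[0,0,0],"turn":[0,0,0],"gripper":50},{"translation":[0,0,0],"turn":[0,0,0],"gripper":50},{"translation":[0,0,0],"turn":[0,0,0],"gripper":50},{"translation":[0,0,0],"turn":[0,0,0],"gripper":50},{"translation":[0,0,0],"turn":[0,0,0],"gripper":50},{"translation":[0,0,0],"turn":[0,0,0],"gripper":50},{"translation":[0,0,0],"turn":[0,0,0],"gripper":50},{"translation":[0,0,0],"turn":[0,0,0],"gripper":50}]' 40
```

```text
clock: 2.65
tcp_pos: [0.5071, 0.2036, 0.0649]
tool_rot: [0.0, 0.175, 0.985, 0.0]
force: [1.0, -0.0, -0.7]
opening: 0.0562
grip_force: 0.0
clock: 3.9
tcp_pos: [0.5069, 0.2035, 0.0645]
tool_rot: [-0.0, 0.175, 0.985, -0.0]
force: [0.5, 0.2, -0.1]
opening: 0.0427
grip_force: 0.0
```

```bash
python3 - <<'E'
from h import *
c=cam('wrist');s=cam('side'); print(env.get_obs()['opening'],env.get_obs()['grip_force'])
u,v=proj(s,[[.508,.202,.08]])[0].astype(int); print(u,v)
k=cv2.resize(s['color'][v-60:v+60,u-50:u+50],(400,480))
cv2.imwrite('pics/w2.png',np.hstack([cv2.resize(c['color'][60:,120:520],(400,480)),k]))
E
```

```text
0.0428904387611581 0.0
285 329
```

View pics/w2.png

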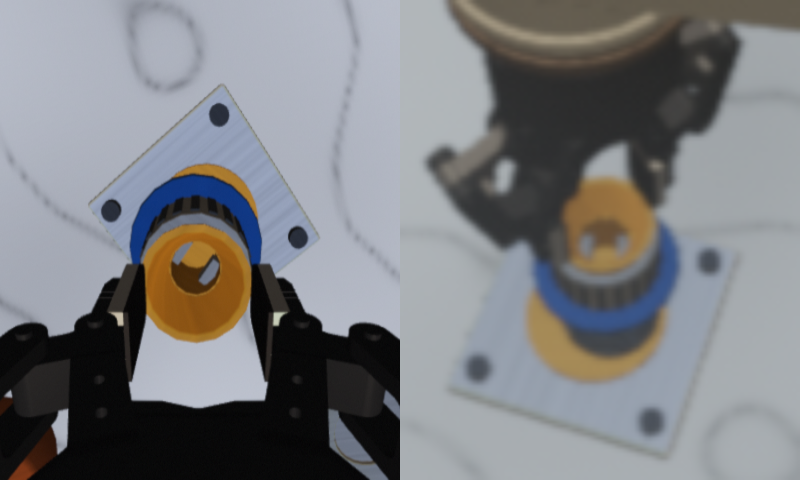

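```bash
python3 - <<'E'
from h import *
o=env.get_obs(); p=o['tcp_pos']; print(p,o['opening'])
R=np.array([[-.939,.345],[.345,.939]])
for n in('wrist','side','top'):
    c=cam(n); W=cloud(c); print(n,proj(c,[p,[.508,.202,.1]]).round())
    L=(W[...,:2]-p[:2])@R.T
    for z0,z1 in((.065,.075),(.075,.085),(.085,.095),(.103,.11),(.11,.12),(.12,.13)):
        for sgn in(1,-1):
            s=(W[...,2]>z0)&(W[...,2]<z1)&(L[...,1]*sgn>0)&(abs(L[...,1])<.06)&(abs(L[...,0])<.06)
            if s.sum()>5: print(z0,sgn,s.sum(),'x',np.percentile(L[s][:,0],[2,50,98]).round(3),'y',np.percentile(L[s][:,1],[2,50,98]).round(3))
E
```

```text
[0.50686113 0.20355613 0.0644736 ] 0.0428904387611581
wrist [[317. 280.]
 [314. 314.]]
0.065 1 290 x [-0.011  0.021  0.025] y [0.    0.007 0.022]
0.065 -1 414 x [-0.011  0.012  0.025] y [-0.022 -0.007 -0.   ]
0.075 1 832 x [-0.011 -0.003  0.025] y [0.001 0.007 0.021]
0.075 -1 849 x [-0.012  0.003  0.025] y [-0.023 -0.008 -0.001]
0.085 1 2119 x [-0.016  0.003  0.024] y [0.    0.01  0.022]
0.085 -1 2236 x [-0.017  0.003  0.024] y [-0.023 -0.011 -0.001]
0.103 1 168 x [-0.009  0.005  0.012] y [0.022 0.022 0.03 ]
0.103 -1 170 x [-0.009  0.004  0.012] y [-0.027 -0.021 -0.021]
0.11 1 590 x [-0.009  0.008  0.012] y [0.022 0.024 0.035]
0.11 -1 581 x [-0.01   0.008  0.012] y [-0.034 -0.023 -0.021]
0.12 1 712 x [-0.009  0.008  0.012] y [0.022 0.024 0.035]
0.12 -1 727 x [-0.009  0.008  0.012] y [-0.034 -0.023 -0.021]
side [[286. 335.]
 [285. 324.]]
0.065 1 55 x [-0.009  0.012  0.023] y [0.002 0.015 0.024]
0.065 -1 42 x [-0.014  0.003  0.023] y [-0.018 -0.008 -0.001]
0.075 1 92 x [-0.014  0.01   0.023] y [0.    0.01  0.024]
0.075 -1 76 x [-0.014  0.     0.023] y [-0.022 -0.009 -0.001]
0.085 1 105 x [-0.02   0.006  0.022] y [0.001 0.01  0.022]
0.085 -1 144 x [-0.02  -0.003  0.022] y [-0.021 -0.012 -0.001]
0.103 -1 17 x [-0.012  0.004  0.01 ] y [-0.029 -0.021 -0.02 ]
0.11 1 32 x [-0.006  0.006  0.01 ] y [0.023 0.029 0.035]
0.11 -1 32 x [-0.012  0.004  0.01 ] y [-0.033 -0.022 -0.021]
0.12 1 32 x [-0.002  0.006  0.01 ] y [0.022 0.029 0.035]
0.12 -1 34 x [-0.011  0.005  0.01 ] y [-0.034 -0.022 -0.021]
top [[237. 261.]
 [235. 258.]]
0.065 1 9 x [0.026 0.028 0.032] y [0.001 0.005 0.009]
```

```bash
python3 - <<'E'
from h import *
R=np.array([[-.939,.345],[.345,.939]])
def f(c,p):
    W=cloud(c); L=(W[...,:2]-p[:2])@R.T; z=W[...,2]-p[2]
    for z0 in np.arange(-.02,.1,.01):
        s=(z>z0)&(z<z0+.01)&(abs(L[...,1])<.09)&(abs(L[...,0])<.03)
        if s.sum()>5: print(z0.round(3),s.sum(),'x',np.percentile(L[s][:,0],[2,50,98]).round(3),'|y|',np.percentile(abs(L[s][:,1]),[2,50,98]).round(3))
f(dict(np.load('w1.npz')),np.array([.509,.2009,.204]))
print()
c=cam('wrist'); o=env.get_obs(); f(c,o['tcp_pos'])
E
```

```text
0.04 17 x [-0.007 -0.002  0.008] |y| [0.042 0.043 0.044]
0.05 1258 x [-0.01   0.004  0.012] |y| [0.042 0.043 0.054]
0.06 1983 x [-0.01   0.007  0.012] |y| [0.042 0.043 0.056]
0.07 2425 x [-0.009  0.008  0.012] |y| [0.042 0.043 0.056]
0.08 2059 x [-0.001  0.01   0.012] |y| [0.042 0.044 0.053]
0.09 3606 x [0.007 0.013 0.015] |y| [0.041 0.053 0.07 ]

-0.01 3567 x [-0.01   0.016  0.029] |y| [0.    0.019 0.033]
0.0 711 x [-0.011  0.018  0.026] |y| [0.    0.008 0.023]
0.01 1614 x [-0.011 -0.     0.025] |y| [0.    0.007 0.022]
0.02 4301 x [-0.016  0.004  0.024] |y| [0.    0.011 0.023]
0.03 4187 x [-0.022 -0.005  0.022] |y| [0.001 0.014 0.021]
0.04 774 x [-0.009  0.008  0.012] |y| [0.021 0.022 0.034]
0.05 1287 x [-0.009  0.008  0.012] |y| [0.021 0.024 0.035]
0.06 1553 x [-0.009  0.008  0.012] |y| [0.021 0.023 0.035]
0.07 1910 x [-0.009  0.008  0.013] |y| [0.021 0.022 0.031]
0.08 3166 x [0.007 0.013 0.015] |y| [0.023 0.034 0.052]
0.09 11115 x [-0.01   0.004  0.014] |y| [0.023 0.043 0.054]
```

The images show the fingertips about 40 mm above the reported TCP (tips at z≈0.105 now), so the pads are still above the rim. I'll open, go 42 mm lower and grip the sleeve.

```bash
python3 -m crank '[{"translation":[0,0,0],"turn":[0,0,0],"gripper":100},{"translation":[0,0,0],"turn":[0,0,0],"gripper":100},{"translation":[0,0,0],"turn":[0,0,0],"gripper":100},{"translation":[0,0,0],"turn":[0,0,0],"gripper":100},{"translation":[-0.002,-0.0005,0],"turn":[0,0,0],"gripper":100},{"translation":[-0.002,-0.0005,0.01],"turn":[0,0,0],"gripper":100},{"translation":[-0.002,-0.0005,0.02],"turn":[0,0,0],"gripper":100},{"translation":[-0.002,-0.0005,0.03],"turn":[0,0,0],"gripper":100},{"translation":[-0.002,-0.0005,0.04],"turn":[0,0,0],"gripper":100},{"translation":[-0.002,-0.0005,0.041],"turn":[0,0,0],"gripper":100}]' 40
python3 -m crank '[{"translation":[0,0,0],"turn":[0,0,0],"gripper":80},{"translation":[0,0,0],"turn":[0,0,0],"gripper":70},{"translation":[0,0,0],"turn":[0,0,0],"gripper":64},{"translation":[0,0,0],"turn":[0,0,0],"gripper":60},{"translation":[0,0,0],"turn":[0,0,0],"gripper":56},{"translation":[0,0,0],"turn":[0,0,0],"gripper":54},{"translation":[0,0,0],"turn":[0,0,0],"gripper":52},{"translation":[0,0,0],"turn":[0,0,0],"gripper":50},{"translation":[0,0,0],"turn":[0,0,0],"gripper":50},{"translation":[0,0,0],"turn":[0,0,0],"gripper":50}]' 40
```

```text
clock: 5.45
tcp_pos: [0.5081, 0.2023, 0.0225]
tool_rot: [-0.001, 0.175, 0.985, -0.0]
force: [0.2, -0.1, 0.3]
opening: 0.0857
grip_force: 0.0
clock: 6.7
tcp_pos: [0.5085, 0.2018, 0.024]
tool_rot: [-0.0, 0.175, 0.985, -0.0]
force: [-5.2, -6.4, 9.8]
opening: 0.0481
grip_force: 42.0
```

```bash
python3 -m crank '[{"translation":[0,0,-0.001],"turn":[0,0,0],"gripper":62},{"translation":[0,0,-0.001],"turn":[0,0,0],"gripper":62},{"translation":[0,0,0],"turn":[0,0,0],"gripper":62},{"translation":[0,0,0.003],"turn":[0,0,0],"gripper":62},{"translation":[0,0,0.006],"turn":[0,0,0],"gripper":62},{"translation":[0,0,0.009],"turn":[0,0,0],"gripper":62},{"translation":[0,0,0.012],"turn":[0,0,0],"gripper":62},{"translation":[0,0,0.014],"turn":[0,0,0],"gripper":62},{"translation":[0,0,0.016],"turn":[0,0,0],"gripper":62},{"translation":[0,0,0.016],"turn":[0,0,0],"gripper":62}]' 40
```

```text
clock: 7.95
tcp_pos: [0.5085, 0.2023, 0.0072]
tool_rot: [-0.0, 0.175, 0.985, -0.0]
force: [0.5, 0.2, 1.0]
opening: 0.053
grip_force: 0.0
```

```bash
python3 - <<'E'
from h import *
R=np.array([[-.939,.345],[.345,.939]])
o=env.get_obs(); p=o['tcp_pos']; print(p,o['force'],o['opening'],o['grip_force'])
for n in('wrist','side'):
    c=cam(n); W=cloud(c); hsv=cv2.cvtColor(c['color'],cv2.COLOR_BGR2HSV)
    m=cv2.inRange(hsv,(100,120,40),(125,255,255))>0
    s=m&(np.hypot(W[...,0]-.508,W[...,1]-.202)<.045); print(n,s.sum(),np.percentile(W[s][:,2],[5,25,50,75,95]).round(4))
E
```

```text
[0.50846395 0.20234479 0.00723923] [0.5150021  0.15807068 1.04309247] 0.0529501511265911 0.0
wrist 4482 [0.0458 0.0465 0.047  0.0474 0.0482]
side 159 [0.0434 0.0448 0.0457 0.0468 0.0477]
```

Sleeve is latched: the blue lip's top is at 47 mm. I'll lift off and go over to the spout.

```bash
python3 -m crank '[{"translation":[0,0,-0.003],"turn":[0,0,0],"gripper":75},{"translation":[0,0,-0.006],"turn":[0,0,0],"gripper":100},{"translation":[0,0,-0.01],"turn":[0,0,0],"gripper":100},{"translation":[0,0,-0.02],"turn":[0,0,0],"gripper":100},{"translation":[0,0,-0.045],"turn":[0,0,0],"gripper":100},{"translation":[0,0,-0.075],"turn":[0,0,0],"gripper":100},{"translation":[0,0,-0.1],"turn":[0,0,0],"gripper":100},{"translation":[0,0,-0.12],"turn":[0,0,0],"gripper":100},{"translation":[0,0,-0.13],"turn":[0,0,0],"gripper":100},{"translation":[0,0,-0.13],"turn":[0,0,0],"gripper":100}]' 40
python3 -m crank '[{"translation":[-0.01,-0.02,0],"turn":[0,0,0],"gripper":100},{"translation":[-0.03,-0.066,0],"turn":[0,0,0],"gripper":100},{"translation":[-0.05,-0.115,0],"turn":[0,0,0],"gripper":100},{"translation":[-0.07,-0.165,0],"turn":[0,0,0],"gripper":100},{"translation":[-0.09,-0.215,0],"turn":[0,0,0],"gripper":100},{"translation":[-0.11,-0.265,0],"turn":[0,0,0],"gripper":100},{"translation":[-0.13,-0.31,0],"turn":[0,0,0],"gripper":100},{"translation":[-0.147,-0.35,0],"turn":[0,0,0],"gripper":100},{"translation":[-0.157,-0.373,0],"turn":[0,0,0],"gripper":100},{"translation":[-0.159,-0.379,0],"turn":[0,0,0],"gripper":100}]' 40
python3 - <<'E'
from h import *
o=env.get_obs(); p=o['tcp_pos']; print(p,o['tool_rot'],o['force'])
c=cam('wrist'); W=cloud(c); cv2.imwrite('pics/w3.png',c['color'])
near=np.hypot(W[...,0]-.527,W[...,1]+.207)<.05
for z0,z1 in((.045,.055),(.084,.098)):
    s=near&(W[...,2]>z0)&(W[...,2]<z1); P=W[s]; print(z0,len(P),P.mean(0),cv2.minAreaRect(P[:,:2].astype(np.float32)*1000))
s=(np.hypot(W[...,0]-.527,W[...,1]+.207)<.09)&(W[...,2]>.055)&(W[...,2]<.085); P=W[s]
near=(W[...,2]>.06)&(W[...,2]<.12); 
d=P[:,:2]-[.527,-.2075]; r=np.hypot(*d.T); print('tube',np.degrees(np.arctan2(*d[(r>.03)].mean(0)[::-1])),(r>.03).sum(),r.max())
s=cam('side');t=cam('top'); W=cloud(s); hsv=cv2.cvtColor(s['color'],cv2.COLOR_BGR2HSV); m=(cv2.inRange(hsv,(100,120,40),(125,255,255))>0)&(np.hypot(W[...,0]-.508,W[...,1]-.202)<.045); print('lip',np.percentile(W[m][:,2],[50,90]))
E
```

```text
clock: 9.3
tcp_pos: [0.5088, 0.2025, 0.138]
tool_rot: [0.0, 0.175, 0.985, 0.0]
force: [0.1, 0.2, -0.5]
opening: 0.0852
grip_force: 0.0
clock: 10.55
tcp_pos: [0.5268, -0.2093, 0.1363]
tool_rot: [-0.001, 0.176, 0.984, 0.0]
force: [-0.9, 0.2, -0.2]
opening: 0.0852
grip_force: 0.0
[ 0.52677798 -0.20926521  0.13631889] [-8.36271857e-04  1.75819169e-01  9.84422100e-01  2.20706583e-04] [-0.94374168  0.24068798 -0.18629156]
0.045 6576 [ 0.52032843 -0.20637028  0.05014575] ((525.923828125, -208.5025634765625), (70.5986557006836, 70.37248992919922), 2.096320629119873)
0.084 1976 [ 0.52477674 -0.2080072   0.08985689] ((525.70166015625, -208.35572814941406), (28.065982818603516, 28.450368881225586), 66.4643783569336)
tube -25.48414500028816 659 0.06352227756996455
lip [0.04573593 0.04747029]
```

View pics/w3.png

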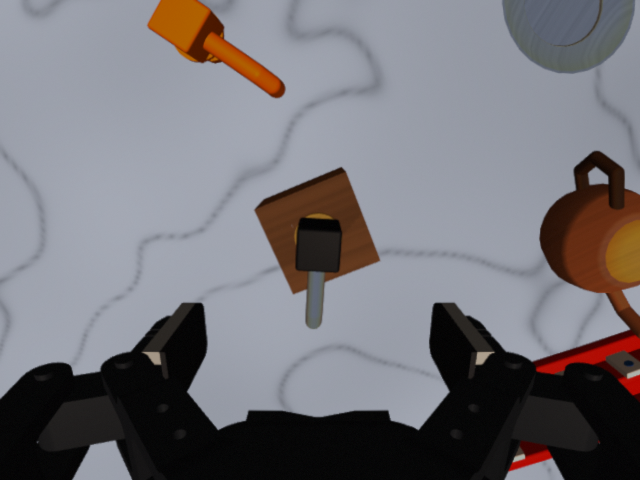

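The black grip is at (318,245) with its tube pointing to (314,325), nearly along the tool's axis. The orange look-alike at (185,30) is clear of the move. I'll descend and grasp the spout.

```bash
python3 -m crank '[{"translation":[0,0.001,0.01],"turn":[0,0,0.055],"gripper":100},{"translation":[0,0.001,0.03],"turn":[0,0,0.055],"gripper":100},{"translation":[0,0.001,0.06],"turn":[0,0,0.055],"gripper":100},{"translation":[0,0.001,0.09],"turn":[0,0,0.055],"gripper":100},{"translation":[0,0.001,0.11],"turn":[0,0,0.055],"gripper":100},{"translation":[0,0.001,0.117],"turn":[0,0,0.055],"gripper":100},{"translation":[0,0.001,0.118],"turn":[0,0,0.055],"gripper":80},{"translation":[0,0.001,0.118],"turn":[0,0,0.055],"gripper":60},{"translation":[0,0.001,0.118],"turn":[0,0,0.055],"gripper":50},{"translation":[0,0.001,0.118],"turn":[0,0,0.055],"gripper":45}]' 60
python3 -m crank '[{"translation":[0,0,0],"turn":[0,0,0],"gripper":40},{"translation":[0,0,0],"turn":[0,0,0],"gripper":36},{"translation":[0,0,0],"turn":[0,0,0],"gripper":33},{"translation":[0,0,0],"turn":[0,0,0],"gripper":30},{"translation":[0,0,0],"turn":[0,0,0],"gripper":25},{"translation":[0,0,0],"turn":[0,0,0],"gripper":20},{"translation":[0,0,0],"turn":[0,0,0],"gripper":20},{"translation":[0,0,0],"turn":[0,0,0],"gripper":20},{"translation":[0,0,0],"turn":[0,0,0],"gripper":20},{"translation":[0,0,0],"turn":[0,0,0],"gripper":20}]' 60
```

```text
clock: 11.95
tcp_pos: [0.5278, -0.2074, 0.0199]
tool_rot: [0.0, 0.202, 0.979, -0.0]
force: [1.0, -0.4, -0.0]
opening: 0.0383
grip_force: 0.0
clock: 13.2
tcp_pos: [0.5277, -0.2074, 0.0198]
tool_rot: [0.0, 0.202, 0.979, -0.0]
force: [-2.5, -1.7, 5.4]
opening: 0.0278
grip_force: 59.3
```

```bash
python3 -m crank '[{"translation":[0,0,-0.003],"turn":[0,0,0],"gripper":20},{"translation":[0,0,-0.008],"turn":[0,0,0],"gripper":20},{"translation":[0,0,-0.016],"turn":[0,0,0],"gripper":20},{"translation":[0,0,-0.03],"turn":[0,0,0],"gripper":20},{"translation":[0,0,-0.05],"turn":[0,0,0],"gripper":20},{"translation":[0,0,-0.075],"turn":[0,0,0],"gripper":20},{"translation":[0,0,-0.1],"turn":[0,0,0],"gripper":20},{"translation":[0,0,-0.12],"turn":[0,0,0],"gripper":20},{"translation":[0,0,-0.13],"turn":[0,0,0],"gripper":20},{"translation":[0,0,-0.13],"turn":[0,0,0],"gripper":20}]' 60
python3 - <<'E'
from h import *
o=env.get_obs(); p=o['tcp_pos']; print(p,o['tool_rot'],o['force'],o['moment'],o['opening'])
c=cam('side'); W=cloud(c); R=2*np.outer([.202,.979,0],[.202,.979,0])-np.eye(3)
L=(W-p)@R; s=(abs(L[...,0])<.09)&(abs(L[...,1])<.05)&(W[...,2]>.115)&(W[...,2]<.25)
for z0 in np.arange(.12,.22,.01):
    q=s&(abs(W[...,2]-z0-.005)<.005)
    if q.sum()>4: print(z0.round(3),q.sum(),L[q].mean(0).round(4),np.percentile(L[q][:,0],[3,97]).round(4),np.percentile(L[q][:,1],[3,97]).round(4))
u,v=proj(c,[p])[0].astype(int); print(u,v)
cv2.imwrite('pics/s3.png',cv2.resize(c['color'][v-60:v+60,u-80:u+80],(800,600),interpolation=cv2.INTER_CUBIC))
E
```

```text
clock: 14.45
tcp_pos: [0.5278, -0.2073, 0.1502]
tool_rot: [0.001, 0.202, 0.979, -0.0]
force: [0.2, 0.0, -2.6]
opening: 0.0271
grip_force: 59.1
[ 0.52779613 -0.20734572  0.15016514] [ 5.05078922e-04  2.02004069e-01  9.79384528e-01 -2.18563409e-04] [ 0.23914953  0.02603309 -2.59423393] [-0.01895002 -0.02954683  0.00255856] 0.02710165843321784
0.13 8 [0.0049 0.0051 0.0115] [-0.0019  0.0092] [-0.003   0.0101]
0.14 48 [0.0033 0.0036 0.0048] [-0.0075  0.0106] [-0.0068  0.0105]
0.15 17 [ 0.0043  0.0043 -0.0067] [-0.0052  0.009 ] [-0.0047  0.0096]
0.16 34 [ 0.0052  0.0055 -0.0153] [-0.0032  0.0106] [-0.0038  0.0107]
0.17 14 [ 0.0071  0.0096 -0.0254] [-0.0014  0.0147] [0.0037 0.015 ]
0.18 63 [ 0.0009  0.0047 -0.0348] [-0.0645  0.0163] [-0.0115  0.0197]
0.19 75 [ 0.009   0.0082 -0.0454] [-0.0046  0.015 ] [-0.018   0.0275]
0.2 88 [ 0.0082  0.0097 -0.0547] [-0.0064  0.0147] [-0.0247  0.0277]
0.21 149 [ 0.0066  0.0034 -0.0661] [-0.0079  0.0144] [-0.0193  0.0269]
392 169
```

View pics/s3.png

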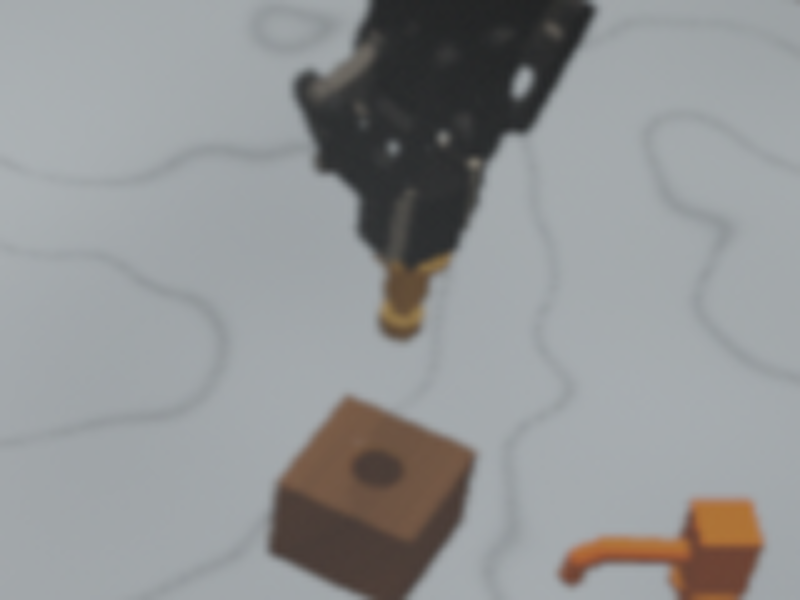

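```bash
python3 -m crank '[{"translation":[0.01,0.02,0],"turn":[0,0,0],"gripper":20},{"translation":[0.031,0.064,0],"turn":[0,0,0],"gripper":20},{"translation":[0.054,0.11,0],"turn":[0,0,0],"gripper":20},{"translation":[0.077,0.157,0],"turn":[0,0,0],"gripper":20},{"translation":[0.1,0.204,0],"turn":[0,0,0],"gripper":20},{"translation":[0.123,0.251,0],"turn":[0,0,0],"gripper":20},{"translation":[0.146,0.298,0],"turn":[0,0,0],"gripper":20},{"translation":[0.167,0.34,0],"turn":[0,0,0],"gripper":20},{"translation":[0.178,0.363,0],"turn":[0,0,0],"gripper":20},{"translation":[0.1805,0.368,0],"turn":[0,0,0],"gripper":20}]' 60
python3 -m crank '[{"translation":[0,0,0],"turn":[0,0,0],"gripper":20},{"translation":[0,0,0],"turn":[0,0,0],"gripper":20},{"translation":[0,0,0.005],"turn":[0,0,0],"gripper":20},{"translation":[0,0,0.01],"turn":[0,0,0],"gripper":20},{"translation":[0,0,0.014],"turn":[0,0,0],"gripper":20},{"translation":[0,0,0.018],"turn":[0,0,0],"gripper":20},{"translation":[0,0,0.022],"turn":[0,0,0],"gripper":20},{"translation":[0,0,0.025],"turn":[0,0,0],"gripper":20},{"translation":[0,0,0.025],"turn":[0,0,0],"gripper":20},{"translation":[0,0,0.025],"turn":[0,0,0],"gripper":20}]' 60
python3 - <<'E'
from h import *
o=env.get_obs(); p=o['tcp_pos']; print(p,o['force'],o['moment'])
c=cam('side'); W=cloud(c); R=2*np.outer([.202,.979,0],[.202,.979,0])-np.eye(3)
print('tip px',proj(c,[p+[0,0,-.015],[.508,.202,.1]]))
for nm,z0,z1,rr in(('rim',.094,.104,.03),('plug',.112,.135,.02),('sleeve lip',.04,.05,.04)):
    s=(W[...,2]>z0)&(W[...,2]<z1)&(np.hypot(W[...,0]-.508,W[...,1]-.202)<rr); P=W[s]
    print(nm,len(P),cv2.minEnclosingCircle(P[:,:2].astype(np.float32)*1000))
u,v=proj(c,[p])[0].astype(int)
cv2.imwrite('pics/s4.png',cv2.resize(c['color'][v-60:v+60,u-80:u+80],(800,600),interpolation=cv2.INTER_CUBIC))
E
```

```text
clock: 15.75
tcp_pos: [0.5063, 0.204, 0.1487]
tool_rot: [-0.001, 0.201, 0.98, -0.0]
force: [-0.1, -0.6, -2.4]
opening: 0.0274
grip_force: 59.6
clock: 17.0
tcp_pos: [0.5075, 0.2022, 0.1246]
tool_rot: [0.0, 0.202, 0.979, -0.0]
force: [0.6, 0.5, -2.4]
opening: 0.0273
grip_force: 59.6
[0.50750771 0.20216699 0.12461102] [ 0.57415796  0.51746708 -2.36807764] [-0.03500896 -0.03827345  0.03608784]
tip px [[284.81528031 321.66977481]
 [284.91821224 324.15583789]]
rim 167 ((508.08648681640625, 202.05084228515625), 23.561731338500977)
plug 73 ((507.3687438964844, 202.84713745117188), 9.68962574005127)
sleeve lip 329 ((508.1283874511719, 202.2353057861328), 33.848968505859375)
```

View pics/s4.png

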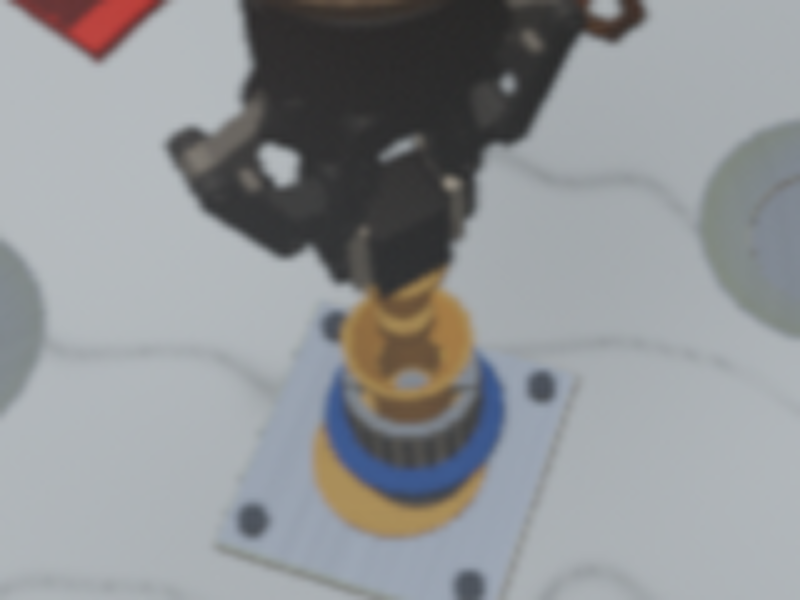

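Plug sits over the open mouth at about (405,320) and the sleeve is still down. I'll lower gently into the cone.

```bash
python3 -m crank '[{"translation":[0,0,0.004],"turn":[0,0,0],"gripper":20},{"translation":[0,0,0.008],"turn":[0,0,0],"gripper":20},{"translation":[0,0,0.012],"turn":[0,0,0],"gripper":20},{"translation":[0,0,0.015],"turn":[0,0,0],"gripper":20},{"translation":[0,0,0.018],"turn":[0,0,0],"gripper":20},{"translation":[0,0,0.02],"turn":[0,0,0],"gripper":20},{"translation":[0,0,0.022],"turn":[0,0,0],"gripper":20},{"translation":[0,0,0.024],"turn":[0,0,0],"gripper":20},{"translation":[0,0,0.024],"turn":[0,0,0],"gripper":20},{"translation":[0,0,0.024],"turn":[0,0,0],"gripper":20}]' 60
```

```text
clock: 18.3
tcp_pos: [0.5075, 0.2022, 0.1006]
tool_rot: [0.0, 0.202, 0.979, -0.0]
force: [-0.8, 0.4, -3.5]
opening: 0.0271
grip_force: 59.6
```

```bash
python3 -m crank '[{"translation":[0,0,0.001],"turn":[0,0,0],"gripper":20},{"translation":[0,0,0.002],"turn":[0,0,0],"gripper":20},{"translation":[0,0,0.003],"turn":[0,0,0],"gripper":20},{"translation":[0,0,0.004],"turn":[0,0,0],"gripper":20},{"translation":[0,0,0.005],"turn":[0,0,0],"gripper":20},{"translation":[0,0,0.005],"turn":[0,0,0],"gripper":20},{"translation":[0,0,0.005],"turn":[0,0,0],"gripper":20},{"translation":[0,0,0.005],"turn":[0,0,0],"gripper":20},{"translation":[0,0,0.005],"turn":[0,0,0],"gripper":20},{"translation":[0,0,0.005],"turn":[0,0,0],"gripper":20}]' 60
```

```text
clock: 19.55
tcp_pos: [0.5074, 0.2022, 0.0955]
tool_rot: [-0.0, 0.202, 0.979, -0.0]
force: [0.1, 0.2, -3.1]
opening: 0.0269
grip_force: 59.6
```

```bash
python3 -m crank '[{"translation":[0,0,0.001],"turn":[0,0,0],"gripper":20},{"translation":[0,0,0.002],"turn":[0,0,0],"gripper":20},{"translation":[0,0,0.003],"turn":[0,0,0],"gripper":20},{"translation":[0,0,0.004],"turn":[0,0,0],"gripper":20},{"translation":[0,0,0.005],"turn":[0,0,0],"gripper":20},{"translation":[0,0,0.005],"turn":[0,0,0],"gripper":20},{"translation":[0,0,0.005],"turn":[0,0,0],"gripper":20},{"translation":[0,0,0.005],"turn":[0,0,0],"gripper":20},{"translation":[0,0,0.005],"turn":[0,0,0],"gripper":20},{"translation":[0,0,0.005],"turn":[0,0,0],"gripper":20}]' 60
```

```text
clock: 20.8
tcp_pos: [0.5075, 0.2022, 0.0905]
tool_rot: [0.0, 0.202, 0.979, -0.0]
force: [0.4, -1.2, -2.4]
opening: 0.0274
grip_force: 59.6
```

```bash
python3 -m crank '[{"translation":[0,0,0.002],"turn":[0,0,0],"gripper":20},{"translation":[0,0,0.003],"turn":[0,0,0],"gripper":20},{"translation":[0,0,0.004],"turn":[0,0,0],"gripper":20},{"translation":[0,0,0.005],"turn":[0,0,0],"gripper":20},{"translation":[0,0,0.006],"turn":[0,0,0],"gripper":20},{"translation":[0,0,0.007],"turn":[0,0,0],"gripper":20},{"translation":[0,0,0.008],"turn":[0,0,0],"gripper":20},{"translation":[0,0,0.009],"turn":[0,0,0],"gripper":20},{"translation":[0,0,0.01],"turn":[0,0,0],"gripper":20},{"translation":[0,0,0.01],"turn":[0,0,0],"gripper":20}]' 60
```

```text
clock: 22.05
tcp_pos: [0.5074, 0.2021, 0.0804]
tool_rot: [-0.0, 0.202, 0.979, -0.0]
force: [-0.3, -0.6, -3.0]
opening: 0.0275
grip_force: 59.6
```

```bash
python3 -m crank '[{"translation":[0,0,0.001],"turn":[0,0,0],"gripper":20},{"translation":[0,0,0.002],"turn":[0,0,0],"gripper":20},{"translation":[0,0,0.003],"turn":[0,0,0],"gripper":20},{"translation":[0,0,0.004],"turn":[0,0,0],"gripper":20},{"translation":[0,0,0.005],"turn":[0,0,0],"gripper":20},{"translation":[0,0,0.006],"turn":[0,0,0],"gripper":20},{"translation":[0,0,0.007],"turn":[0,0,0],"gripper":20},{"translation":[0,0,0.008],"turn":[0,0,0],"gripper":20},{"translation":[0,0,0.008],"turn":[0,0,0],"gripper":20},{"translation":[0,0,0.008],"turn":[0,0,0],"gripper":20}]' 60
cat > lip.py <<'E'
from h import *
for n in('side','wrist'):
    s=cam(n); W=cloud(s); hsv=cv2.cvtColor(s['color'],cv2.COLOR_BGR2HSV); m=(cv2.inRange(hsv,(100,120,40),(125,255,255))>0)&(np.hypot(W[...,0]-.508,W[...,1]-.202)<.045); print('lip',n,m.sum(),np.percentile(W[m][:,2],[10,50,90]))
o=env.get_obs(); print(o['tcp_pos'],o['force'])
E
python3 lip.py
```

```text
clock: 23.3
tcp_pos: [0.5074, 0.2021, 0.0724]
tool_rot: [-0.0, 0.202, 0.979, -0.0]
force: [-1.0, 0.0, -2.8]
opening: 0.0272
grip_force: 59.7
lip side 227 [0.05983646 0.06168059 0.06354046]
lip wrist 3230 [0.06213292 0.06304681 0.0639471 ]
[0.50745141 0.20214121 0.072486  ] [-1.03290867  0.25445473 -2.92743357]
```

Sleeve has sprung up (lip back to 63 mm). I'll seat the last millimetre gently, then release straight.

```bash
python3 -m crank '[{"translation":[0,0,0.0005],"turn":[0,0,0],"gripper":20},{"translation":[0,0,0.001],"turn":[0,0,0],"gripper":20},{"translation":[0,0,0.0015],"turn":[0,0,0],"gripper":20},{"translation":[0,0,0.0015],"turn":[0,0,0],"gripper":20},{"translation":[0,0,0.0015],"turn":[0,0,0],"gripper":24},{"translation":[0,0,0.0015],"turn":[0,0,0],"gripper":30},{"translation":[0,0,0.0015],"turn":[0,0,0],"gripper":36},{"translation":[0,0,0.0015],"turn":[0,0,0],"gripper":45},{"translation":[0,0,0.0015],"turn":[0,0,0],"gripper":60},{"translation":[0,0,0.0015],"turn":[0,0,0],"gripper":80}]' 30
python3 -m crank '[{"translation":[0,0,0],"turn":[0,0,0],"gripper":100},{"translation":[0,0,0],"turn":[0,0,0],"gripper":100},{"translation":[0,0,-0.01],"turn":[0,0,0],"gripper":100},{"translation":[0,0,-0.03],"turn":[0,0,0],"gripper":100},{"translation":[0,0,-0.06],"turn":[0,0,0],"gripper":100},{"translation":[0,0,-0.09],"turn":[0,0,0],"gripper":100},{"translation":[0,0,-0.12],"turn":[0,0,0],"gripper":100},{"translation":[0,0,-0.14],"turn":[0,0,0],"gripper":100},{"translation":[0,0,-0.15],"turn":[0,0,0],"gripper":100},{"translation":[0,0,-0.15],"turn":[0,0,0],"gripper":100}]' 30
cat >> lip.py <<'E'
c=cam('side'); W=cloud(c); w=cam('wrist')
u,v=proj(c,[[.508,.202,.1]])[0].astype(int)
s2=cam('wrist'); W2=cloud(s2)
q=(np.hypot(W2[...,0]-.508,W2[...,1]-.202)<.03)&(W2[...,2]>.13)&(W2[...,2]<.15); P=W2[q]; print('grip top',len(P),np.median(P,0),np.polyfit(P[:,0],P[:,2],1)[0],np.polyfit(P[:,1],P[:,2],1)[0],cv2.minAreaRect(P[:,:2].astype(np.float32)*1000))
cv2.imwrite('pics/end.png',np.hstack([cv2.resize(c['color'][v-60:v+60,u-50:u+50],(400,480)),cv2.resize(w['color'][60:,120:520],(400,480))]))
E
python3 lip.py
```

```text
clock: 24.65
tcp_pos: [0.5075, 0.2021, 0.071]
tool_rot: [0.0, 0.202, 0.979, -0.0]
force: [-0.3, -0.4, 0.4]
opening: 0.0676
grip_force: 0.0
clock: 25.9
tcp_pos: [0.5076, 0.2022, 0.2214]
tool_rot: [0.0, 0.202, 0.979, 0.0]
force: [-0.7, -0.2, -0.4]
opening: 0.0852
grip_force: 0.0
lip side 208 [0.06022911 0.06193771 0.06347118]
lip wrist 1203 [0.06209484 0.06315328 0.06418666]
[0.50721216 0.20207817 0.22020791] [ 0.37202337  0.28915693 -0.75411386]
grip top 1590 [0.50491984 0.20347872 0.14088443] 0.07180982864594063 -0.03905723263455452 ((506.04156494140625, 202.85731506347656), (27.636165618896484, 27.8603515625), 67.2657699584961)
```

View pics/end.png

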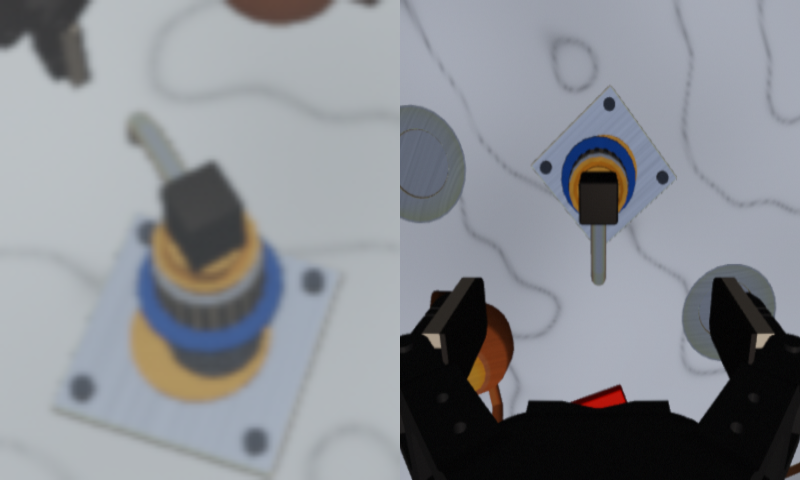

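The spout is home: grip top at 141 mm, lip at 63 mm and the gripper clear. I'll check the tilt quickly, then hand in.

```bash
python3 - <<'E'
from h import *
T=[]
for n in('wrist','wrist','top','side'):
    W=cloud(cam(n)); q=(np.hypot(W[...,0]-.507,W[...,1]-.202)<.012)&(W[...,2]>.134)&(W[...,2]<.147); P=W[q]
    if len(P)<20: print(n,len(P)); continue
    a=np.linalg.lstsq(np.c_[P[:,:2]-P[:,:2].mean(0),np.ones(len(P))],P[:,2],rcond=None)[0]; print(n,len(P),a); T.append(np.hypot(a[0],a[1]) if n=='wrist' else 0)
if max(T)<.1: print('submit',env.close_job())
E
```

```text
wrist 875 [0.00335788 0.0024477  0.14109958]
wrist 876 [0.00240111 0.00677862 0.14103961]
top 0
side 139 [-0.01391056 -0.000442    0.13984305]
the job is handed in; nothing more can be done
submit None
```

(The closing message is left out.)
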